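# Mount the flat stake in the sleeve-lock socket

### The job

Pull the knurled sleeve of the bench socket back (down) until its catch holds it and let go, then take the square, flat-topped stake from the wooden stand and press it gently but firmly straight down into the socket until it is fully home and the sleeve springs all the way forward (up) again. Let go of the stake; leave the other stakes and the things on the bench alone.

Things in the scene. Friction and masses are not known exactly. Their poses are not given: they have to be found in the camera images.
- coupler: steel sleeve-lock stake socket fixed upright on the bench: 80 x 80 x 10 mm aluminium foot plate and a 30 mm column up to 64 mm, with a 17.2 mm bore open at the top. Origin: on the axis, at the bench surface; z up; its own +y points to the catch. More than 35 N between stake and socket (down and side loads added up) damages it
- mouth (a point): centre of the socket's mouth, 64 mm above the bench, on the bore axis
- seat_high (a point): on the bore axis, 31 mm below the mouth: the highest the hidden seat can be; it lies 31 to 39 mm down (each socket differs, unseen). About 5 mm before the seat the nose meets a sprung trip ball (5 to 12 N to pass); 1 to 3 mm before the seat this frees the catch, two dogs enter the stake's groove and the sleeve jumps fully forward. With the sleeve forward the dogs bar the bore
- catch (a point): dark spring catch on the socket's own +y side, 12 mm wide, 24 to 34 mm from the axis, up to 36 mm above the bench; this point is 29 mm from the axis, 27 mm up. It moves outward against about 6 N by itself as the sleeve passes. Keep fingers off that side: close them along the socket's own x
- sleeve (a joint): knurled steel sleeve round the column, 42 mm in diameter, 26 mm tall, its top 1 to 9 mm below the mouth when forward (sits with the hidden seat: each socket differs), with a 52 mm flange on its lowest 5 mm. Value in m: 0 = fully forward (up), grows as pulled back (down), stop at 0.018. Spring 4 to 11 N; passing the catch takes 10 to 15 N. The catch holds it at 13 mm: pull 15 to 17 mm and release
- flat_stake: stake to mount: steel, 0.16-0.26 kg; square flat-topped head 24 x 24 x 30 mm (45 to 75 mm above the origin, faces along own x and y), round polished spigot 16 mm thick, 45 mm long, hemispherical nose (radius 8 mm), groove 13 to 22 mm from the tip. Origin: spigot's tip; z up. Starts in the stand, tip on the bench. Fully home, its head is 6 to 14 mm above the mouth; any yaw will do
- stand: wooden stand 60 x 200 x 34 mm with three through holes 17 mm in diameter in a row along its own y, 68 mm apart, holding three stakes in any order. Origin: underside centre
- dome_stake: stake with a 30 mm round mushroom head, 75 mm tall, same spigot, in the stand: leave it there. Origin at its tip
- horn_stake: stake with a tapering round horn, 87 mm tall, same spigot, in the stand: leave it there. Origin at its tip
- gauge_ring: brass ring 32 mm across, 12 mm high, lying on the bench: leave it
- dish: copper dish 76 mm across, 25 mm high: leave it
- polish: amber glass jar 48 mm across, 60 mm high: leave it
- block: dark steel bench block 70 x 70 x 20 mm: leave it
- driver: screwdriver with a wooden handle, 170 mm: leave it
- mallet: hammer, 240 mm: leave it
- brush: brush, 160 mm: leave it
Not all that is in view belongs to the job. There is more than one size of the coupler; the job needs the smaller. What is shaped like the flat_stake but red is not meant.

How it is judged (in metres and radians):
On the way, in this order (a step that is already met when the one before it is completed fails the run):
1. the sleeve is held back by its catch, nothing touching it (value of joint sleeve above 0.0055 m and contact force between anything else and coupler below 0.5 N and horizontal distance between flat_stake and mouth above 0.05 m), for 0.2 s.
2. the fingers push the stake into the bore, sleeve still back (z of flat_stake in the frame of mouth below -0.012 m and horizontal distance between flat_stake and mouth below 0.003 m and value of joint sleeve above 0.0055 m and contact force between the fingers and flat_stake above 1 N), for 0.05 s.
At the end, for the whole second after the job is handed in: the flat stake stands upright (within 0.08 rad) and still in the socket, its tip more than 27 mm below the mouth and within 3 mm of the axis, with the sleeve back within 2 mm of fully forward (value of joint sleeve below 0.002 m and z of flat_stake in the frame of mouth below -0.027 m and horizontal distance between flat_stake and mouth below 0.003 m and angle between flat_stake's own z axis and vertical below 0.08 rad and linear speed of flat_stake below 0.02 m/s); the robot touches nothing.
It fails at once if the stake forced against the socket with more than 35 N, side loads counted (contact force between flat_stake and coupler above 35 N).
It fails at once if another stake lifted or knocked (moved 15 mm) (distance of any of dome_stake, horn_stake from where it was at the start of the episode above 0.015 m).
It fails at once if a thing on the bench moved by more than 20 mm (distance of any of gauge_ring, dish, polish, block, driver, mallet, brush from where it was at the start of the episode above 0.02 m).
It also fails if it takes over 72 s, if anything falls off the work surface, if the arm or the gripper's body presses on something with over 40 N, if the wrist force passes 120 N, or if a joint passes its speed limit or range.

### The arm

A 7-joint arm with a two-finger parallel gripper is mounted at the origin on the work surface. World frame = base frame: x ahead of the robot, y to its left, z up, the work surface at z = 0. Lengths are in m, angles in degrees, forces in N, time in s.
With the tool pointing down it reaches from about 0.4 to 0.925 m from the base axis. Payload 4.1 kg.
Tool frame: the origin (TCP) lies at the very end of the fingers, on their centre line; the grasp point (between the pads) lies 19 mm behind it (hold_point_z is the distance from the TCP to the grasp point, in m); z points along the fingers, y is the line along which they close (so a half turn about z gives the same grasp; the last joint's range is limited). The gripper opens to 85 mm and grips with 20 to 120 N. Pads are 22 mm wide; open, the fingers measure 114 mm over their backs; the gripper's body (76 mm by 85 mm) begins 54 mm behind the grasp point. The pads swing forward as they close: fully open they stand 13 mm farther back than shut.
Start: joints at [-81.417, 22.827, 2.584, 88.041, -1.071, 69.15, -2.905], TCP at [0.16, 0.63, 0.195] pointing down, gripper open.
Joint ranges: [-161.44, 161.44], [-28.35, 127.94], [-78.24, 83.42], [0, 140.83], [-78.03, 258.03], [13.02, 114.36], [-168.23, 168.23]. Speed limits (degrees/s): [147.25, 147.25, 180, 180, 180, 180, 180].

### API

Orientations are given as [roll, pitch, yaw] about the fixed x, y, z axes, in that order (R = Rz(yaw) Ry(pitch) Rx(roll)).
In Python, from cell import get_state, get_image, get_calibration, finish_job, hold_point_z gives the robot as it stands.
- The arm moves only by the tool carry_out, never from a script. Its arguments are lists of equal length, an entry for each row: "dp": the shift along the world's x, y, z in mm, a list of three; "twist": the turn, a rotation vector about the world's x, y, z in rad, a list of three; "hand": the closure, from 0 (fully open) to 1 (shut). In form: {"dp": [[tx, ty, tz], ...], "twist": [[rx, ry, rz], ...], "hand": [hand, ...]}. A call has 1 to 20 rows; each row shifts and turns the commanded pose from where the row before left it; what a row does not reach is not made up. A row lasts 1/10 s, in which the tool goes at most 50 mm and 8.59 degrees, less where a joint would pass 70% of its speed; a pose out of reach is approached as far as the arm can. A call is refused whole if a number of a shift passes 50 or a number of a turn 0.15, either way. A call with a gripper value outside its range is refused whole. The fingers move at their own pace and stop on an object; "grip_force" is the grip in N (left out, the last holds). Time passes only in rows, so rows that do not move let the fingers close. It gives the time, the measured TCP pose, the force, the opening and the grip force at its end, in the units of the state.
- get_state(): the state, without advancing time (a new reading comes with each control period).
- get_image(name): name is "scene" or "top" or "wrist"; returns the picture (420x560x3 uint8, red, green, blue); there is no depth.
- get_calibration(name): a dict with "camera_matrix" (3x3 intrinsics, pixels), "cam_to_world" (4x4, takes a point from camera to world coordinates). Camera axes: x right, y up, looking along -z (the intrinsics and any distortion apply to the point x, -y, -z); pixel columns grow to the right and rows downward; lengths in m; the calibration is good to about 2 mm. The wrist camera is an equidistant fisheye: a pixel r from the principal point sees the ray r / f radians off the axis. A picture is of the moment at which its call begins: read the wrist's pose just before it. get_calibration takes no time and is no camera call; for the wrist camera it gives the pose at the moment of the call.
- finish_job(): hands the job in; it is judged then, once.
The state is a dict: "t": time; "joint_positions": joint angles; "joint_velocities": joint speeds; "effort": joint torques, N m; "tool_pos": TCP position; "tool_rot": TCP orientation; "contact_force": force on the tool from outside, world axes, zero at the start; "ft_torque": the same for the moment, N m; "opening": opening from 0.0 (shut) to 1.0 (fully open); "finger_force": force on a finger pad.
Only numpy, scipy, OpenCV 4.12 (cv2) and the standard library are available. Lean on these libraries where they do the work, as an engineer would, in place of code of your own. Each camera call takes 0.05 s, during which the arm holds its last target. There are 200 camera calls.

## Working session

There is one attempt and no reset: what is moved stays moved. The work goes in short steps, Python scripts to look and compute and a tool call to move; the robot and the scene stay as the last step left them, time stands still between calls to the robot, and variables do not carry over. Pictures are saved under pics/ and viewed, at most 10 in all, crops included, and the job is handed in when it is done.

Besides the shell and the picture viewer there is one more tool, called after "Request:" by a JSON object that holds its "fn" and its "kwargs", one argument or row to a line. carry_out: Moves the arm, as the interface text tells. Its arguments: {"type":"object","properties":{"dp":{"type":"array"},"twist":{"type":"array"},"hand":{"type":"array"},"grip_force":{"type":"number"}},"required":["dp","twist","hand"]}

```bash
mkdir -p pics; ls; python3 - <<'E'
from cell import *
import cv2,numpy as np
print(get_state()); print(hold_point_z if not callable(hold_point_z) else hold_point_z())
for n in ("scene","top"):
    im=get_image(n); cv2.imwrite(f"pics/{n}0.png",im[:,:,::-1]); c=get_calibration(n); print(n,c)
print(get_calibration("wrist"))
E
```

```text
pics
{'t': 0.0, 'joint_positions': array([-81.41623608,  22.87162284,   2.58096642,  88.11347569,
        -1.07081378,  69.14991836,  -2.90527252]), 'joint_velocities': array([ 0.03650121,  0.01449016,  0.02279445, -0.02116134, -0.0523509 ,
        0.01687395,  0.0177828 ]), 'effort': array([ 4.44544685e-04, -4.75133836e+01,  1.36478640e+00, -2.54216659e+01,
        1.15063187e-02,  1.00284957e-02, -1.01431149e-05]), 'tool_pos': array([0.15988902, 0.62930899, 0.19427256]), 'tool_rot': array([-1.79889453e+02,  8.51940969e-03,  1.65749578e+02]), 'contact_force': array([-0.44421107,  0.63792926,  0.85052503]), 'ft_torque': array([-0.0411077 ,  0.04812417, -0.01099349]), 'finger_force': 0.0, 'opening': 0.9983482067137721}
0.0187
scene {'camera_matrix': array([[538.14340403,   0.        , 275.33058383],
       [  0.        , 538.14340403, 210.08143591],
       [  0.        ,   0.        ,   1.        ]]), 'cam_to_world': array([[-0.00176057, -0.5968736 ,  0.80233335,  1.60155166],
       [ 0.99989868,  0.01028278,  0.00984367,  0.02413593],
       [-0.01412564,  0.80226938,  0.59679502,  
[... 345 characters left out ...]
5782,  0.01083359, -0.01292184,  0.01841968],
       [-0.01089303,  0.16998324,  0.98538675,  1.67592901],
       [ 0.        ,  0.        ,  0.        ,  1.        ]])}
{'camera_matrix': array([[325.1922621 ,   0.        , 282.05356022],
       [  0.        , 325.1922621 , 201.1946645 ],
       [  0.        ,   0.        ,   1.        ]]), 'cam_to_world': array([[ 2.44514658e-01, -9.23050804e-01, -2.96967666e-01,
         8.40936461e-02],
       [ 9.69645572e-01,  2.32696767e-01,  7.50977975e-02,
         6.50466996e-01],
       [-2.15666702e-04, -3.06315894e-01,  9.51929896e-01,
         3.74022488e-01],
       [ 0.00000000e+00,  0.00000000e+00,  0.00000000e+00,
         1.00000000e+00]])}
```

View pics/scene0.png

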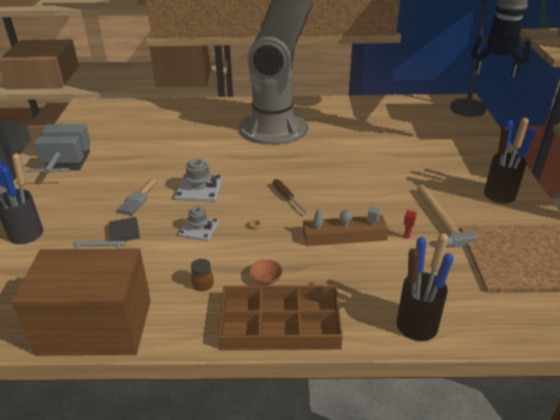

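View pics/top0.png

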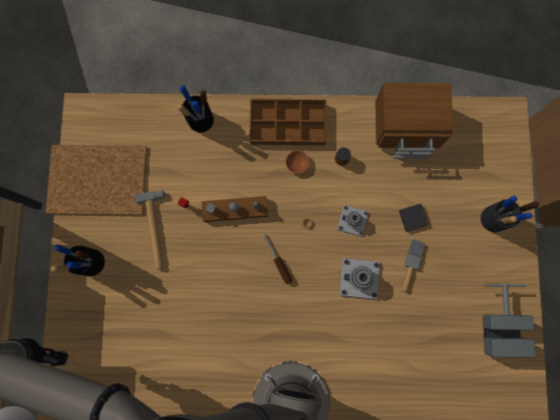

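The scene view shows two couplers, a small one at (198,220) and a large one at (200,178). The stand holds horn (318,217), dome (345,217) and grey flat (374,214), and a red flat stake stands at (409,222). In the top view the couplers are at (353,219) and (361,279), the grey flat stake is at (211,209) and the red one at (183,203). I choose the small coupler and the grey flat stake, and will check both in a close crop.

```bash
cat > h.py <<'E'
from cell import *
import cv2,numpy as np
def ray(n,u,v,c=None):
    c=c or get_calibration(n);K=c["camera_matrix"];T=c["cam_to_world"]
    x=(u-K[0,2])/K[0,0];y=(v-K[1,2])/K[1,1]
    if n=="wrist":
        r=np.hypot(x,y); s=np.sin(r)/max(r,1e-9); d=np.array([x*s,-y*s,-np.cos(r)])
    else: d=np.array([x,-y,-1.])
    return T[:3,3],T[:3,:3]@d
def atz(n,u,v,z,c=None):
    o,d=ray(n,u,v,c); return o+d*(z-o[2])/d[2]
def proj(n,p,c=None):
    c=c or get_calibration(n);K=c["camera_matrix"];T=c["cam_to_world"]
    q=T[:3,:3].T@(np.asarray(p)-T[:3,3]); x,y,w=q[0],-q[1],-q[2]
    if n=="wrist":
        r=np.hypot(x,y); k=np.arctan2(r,w)/max(r,1e-9); x,y=x*k,y*k
    else: x,y=x/w,y/w
    return np.array([K[0,0]*x+K[0,2],K[1,1]*y+K[1,2]])
def crop(im,u,v,w,h,k):
    u,v=int(u),int(v); return cv2.resize(im[v:v+h,u:u+w],None,fx=k,fy=k,interpolation=cv2.INTER_CUBIC)
E
python3 - <<'E'
from h import *
t=cv2.imread("pics/top0.png");s=cv2.imread("pics/scene0.png")
a=np.hstack([crop(t,330,197,50,45,8),crop(t,197,192,50,45,8)])
b=np.hstack([crop(s,175,198,50,37,8),crop(s,345,200,50,37,8)])
cv2.imwrite("pics/crop1.png",np.vstack([a,b])[:600])
for u,v,z in [(354,217,.064),(211,209,.075),(235,207,.075),(257,206,.08)]: print(u,v,atz("top",u,v,z))
E
```

```text
354 217 [ 0.54048092 -0.18189268  0.064     ]
211 209 [0.55815554 0.24516605 0.075     ]
235 207 [0.56499554 0.17367051 0.075     ]
257 206 [0.56788873 0.10778395 0.08      ]
```

View pics/crop1.png

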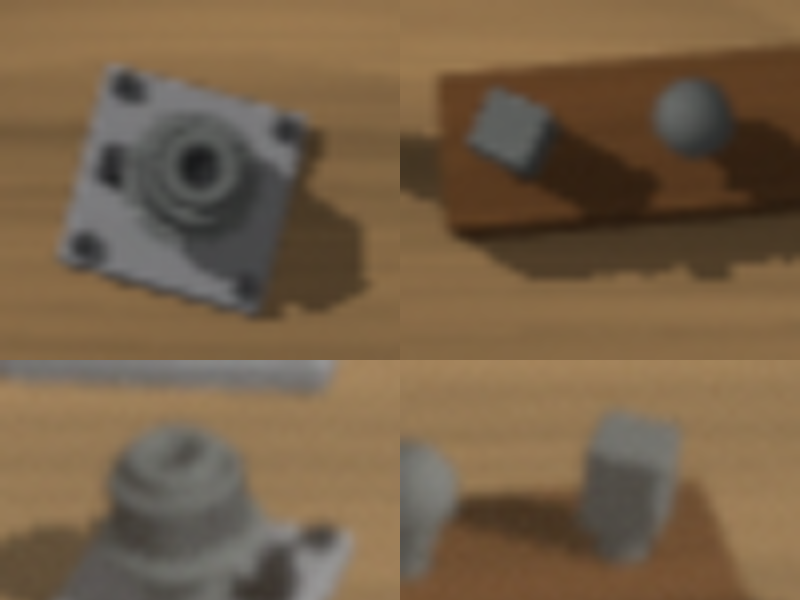

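The crop confirms it. The small coupler has its bore at top (354.6,217.2) and its catch on the left, at (343.6,217.6), i.e. world +y, so its own yaw is about -14°. The grey flat stake's top is at (210.5,208), with its faces at about 31°. Moving above the coupler now.

Request:
{"fn": "carry_out", "kwargs": {
  "dp": [
    [24,-28,0],
    [24,-28,0],
    [24,-28,0],
    [24,-28,0],
    [24,-28,0],
    [24,-28,0],
    [24,-28,0],
    [24,-28,0],
    [24,-28,0],
    [24,-28,0],
    [24,-28,0],
    [24,-28,0],
    [8,-38,0],
    [8,-38,0],
    [8,-38,0],
    [8,-38,0],
    [8,-38,0],
    [8,-38,0],
    [8,-38,0],
    [8,-38,0]
  ],
  "twist": [
    [0,0,-0.0785],
    [0,0,-0.0785],
    [0,0,-0.0785],
    [0,0,-0.0785],
    [0,0,-0.0785],
    [0,0,-0.0785],
    [0,0,-0.0785],
    [0,0,-0.0785],
    [0,0,-0.0785],
    [0,0,-0.0785],
    [0,0,-0.0785],
    [0,0,-0.0785],
    [0,0,-0.0785],
    [0,0,-0.0785],
    [0,0,-0.0785],
    [0,0,-0.0785],
    [0,0,-0.0785],
    [0,0,-0.0785],
    [0,0,-0.0785],
    [0,0,-0.0785]
  ],
  "hand": [0,0,0,0,0,0,0,0,0,0,0,0,0,0,0,0,0,0,0,0]
}}

```text
t: 2.1
tool_pos: [0.5118, -0.0114, 0.1952]
tool_rot: [-180.0, -0.0, 75.6]
contact_force: [0.7, 0.0, 1.3]
opening: 0.996
finger_force: 0.0
```

Request:
{"fn": "carry_out", "kwargs": {
  "dp": [
    [6,-34,0],
    [6,-34,0],
    [6,-34,0],
    [6,-34,0],
    [6,-34,0],
    [0,0,0],
    [0,0,0]
  ],
  "twist": [
    [0,0,0],
    [0,0,0],
    [0,0,0],
    [0,0,0],
    [0,0,0],
    [0,0,0],
    [0,0,0]
  ],
  "hand": [0,0,0,0,0,0,0]
}}

```text
t: 2.8
tool_pos: [0.5415, -0.1806, 0.1949]
tool_rot: [-179.9, 0.0, 75.7]
contact_force: [0.9, 0.9, -0.9]
opening: 0.999
finger_force: 0.0
```

```bash
python3 - <<'E'
from h import *
s=get_state(); print(s['tool_pos'],s['tool_rot'],s['joint_positions'],s['contact_force'])
c=get_calibration("wrist"); im=get_image("wrist")[:,:,::-1]; np.save("w1.npy",c,allow_pickle=True); cv2.imwrite("pics/w1.png",im)
p=proj("wrist",[.541,-.182,.05],c); print(p)
u,v=np.clip(p-[70,55],0,None).astype(int); print(u,v)
cv2.imwrite("pics/w1c.png",crop(im,u,v,140,110,5))
E
```

```text
[ 0.54148414 -0.18056299  0.19488812] [-1.79942707e+02  3.05316284e-03  7.56731177e+01] [-20.02373673  18.87447261  43.07016872  99.97464976 -13.90810207
  66.6865235   12.75342599] [ 0.86716137  0.9338625  -0.93476713]
[282.15318556 180.42178511]
212 125
```

View pics/w1c.png

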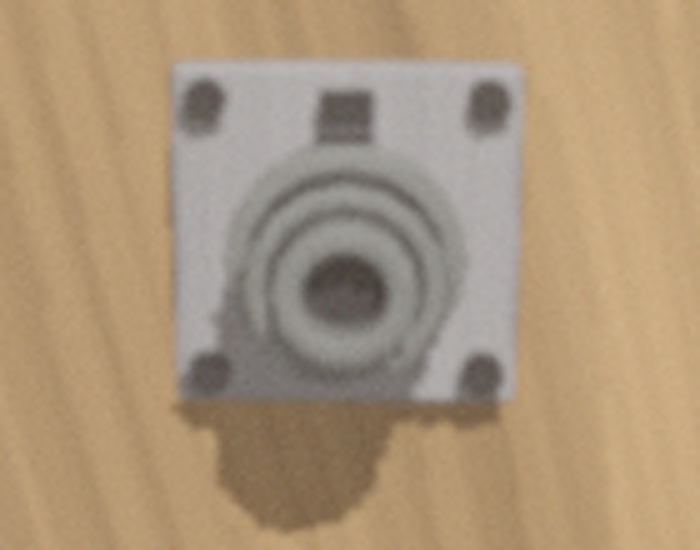

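The wrist view shows the bore centre at crop (345,291), i.e. wrist pixel (280.6,182.8). The catch is at the top (345,115) and the plate is square to the image, so the yaw is right.

```bash
python3 - <<'E'
from h import *
c=np.load("w1.npy",allow_pickle=True).item()
P=lambda x,y:((x+.5)/5-.5+212,(y+.5)/5-.5+125)
print("wrist",atz("wrist",*P(345,291),.064,c),"top",atz("top",354.6,217.2,.064))
s=get_state()['tool_pos']
m=atz("wrist",*P(345,291),.064,c)
# predicted rings in crop coords for sleeve-top candidates
for z,r in [(.064,.015),(.064,.0086),(.063,.021),(.059,.021),(.055,.021),(.042,.026),(.034,.026)]:
    q=np.array([proj("wrist",[m[0]+r*np.cos(a),m[1]+r*np.sin(a),z],c) for a in np.linspace(0,6.28,73)])
    q=(q-[212,125]+.5)*5-.5; print(z,r,q.min(0).round(),q.max(0).round())
pl=[(173,62),(522,62),(515,400),(182,400)]
w=[atz("wrist",*P(*p),.010,c) for p in pl]; print(np.mean(w,0)); 
for a,b in ((0,1),(3,2),(3,0),(2,1)): d=w[b]-w[a]; print(np.linalg.norm(d[:2]),np.degrees(np.arctan2(d[1],d[0])))
E
```

```text
wrist [ 0.53980142 -0.18056152  0.064     ] top [ 0.53989684 -0.18367609  0.064     ]
0.064 0.015 [269. 217.] [421. 364.]
0.064 0.0086 [301. 249.] [389. 333.]
0.063 0.021 [239. 185.] [451. 391.]
0.059 0.021 [240. 182.] [450. 385.]
0.055 0.021 [242. 178.] [449. 379.]
0.042 0.026 [222. 143.] [469. 383.]
0.034 0.026 [225. 137.] [467. 371.]
[ 0.54001363 -0.1811856   0.01      ]
0.07852325070834429 -14.242897505518025
0.07894187225284247 -14.20143813058871
0.08010171526357103 75.74997007140276
0.08004563512864743 76.04959621902529
```

Request:
{"fn": "carry_out", "kwargs": {
  "dp": [
    [-1.7,-0.5,-10],
    [0,0,-20],
    [0,0,-25],
    [0,0,-25],
    [0,0,-25],
    [0,0,-20],
    [0,0,-15],
    [0,0,-5],
    [0,0,0]
  ],
  "twist": [
    [0,0,0],
    [0,0,0],
    [0,0,0],
    [0,0,0],
    [0,0,0],
    [0,0,0],
    [0,0,0],
    [0,0,0],
    [0,0,0]
  ],
  "hand": [0.42,0.42,0.42,0.42,0.42,0.42,0.42,0.42,0.42],
  "grip_force": 20
}}

```text
t: 3.75
tool_pos: [0.54, -0.1798, 0.0498]
tool_rot: [-179.9, -0.0, 75.8]
contact_force: [-0.5, 0.3, 0.4]
opening: 0.581
finger_force: 0.0
```

Request:
{"fn": "carry_out", "kwargs": {
  "dp": [
    [0,0,-2],
    [0,0,-2],
    [0,0,0]
  ],
  "twist": [
    [0,0,0],
    [0,0,0],
    [0,0,0]
  ],
  "hand": [0.42,0.42,0.42]
}}

```text
t: 4.05
tool_pos: [0.5407, -0.1805, 0.0468]
tool_rot: [179.9, -0.0, 75.8]
contact_force: [-0.6, -0.8, 0.4]
opening: 0.58
finger_force: 0.0
```

Request:
{"fn": "carry_out", "kwargs": {
  "dp": [
    [0,0,-2],
    [0,0,-2],
    [0,0,0]
  ],
  "twist": [
    [0,0,0],
    [0,0,0],
    [0,0,0]
  ],
  "hand": [0.42,0.42,0.42]
}}

```text
t: 4.35
tool_pos: [0.5401, -0.1804, 0.0421]
tool_rot: [-180.0, 0.0, 75.8]
contact_force: [-0.3, -0.8, -0.1]
opening: 0.58
finger_force: 0.0
```

Request:
{"fn": "carry_out", "kwargs": {
  "dp": [
    [0,0,-2],
    [0,0,-2],
    [0,0,0]
  ],
  "twist": [
    [0,0,0],
    [0,0,0],
    [0,0,0]
  ],
  "hand": [0.42,0.42,0.42]
}}

```text
t: 4.65
tool_pos: [0.5401, -0.1804, 0.038]
tool_rot: [-180.0, 0.0, 75.8]
contact_force: [-0.5, -0.4, -0.7]
opening: 0.579
finger_force: 0.0
```

```bash
python3 - <<'E'
from h import *
s=get_state(); print(s['tool_pos'],s['contact_force'],s['opening'])
c=get_calibration("wrist"); im=get_image("wrist")[:,:,::-1]
cv2.imwrite("pics/w2.png",crop(im,162,110,240,180,3))
E
```

```text
[ 0.54008206 -0.18036715  0.03799501] [-0.52066703 -0.3837247  -0.65457293] 0.5793654147283498
```

View pics/w2.png

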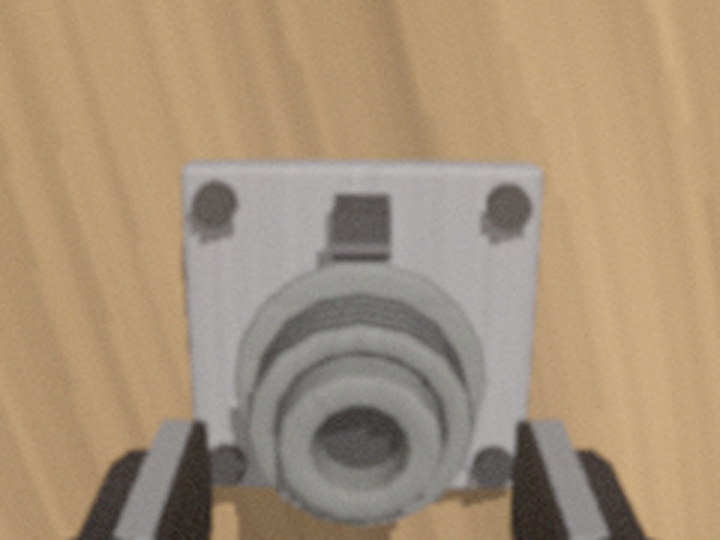

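The sleeve sits centred between the fingers: the finger edges are at 210 and 515, the bore at (360,437), and the catch is clear at (360,225). Closing on it gently.

Request:
{"fn": "carry_out", "kwargs": {
  "dp": [
    [0,0,0],
    [0,0,0],
    [0,0,0],
    [0,0,0]
  ],
  "twist": [
    [0,0,0],
    [0,0,0],
    [0,0,0],
    [0,0,0]
  ],
  "hand": [0.46,0.5,0.55,0.6],
  "grip_force": 50
}}

```text
t: 5.1
tool_pos: [0.5404, -0.1805, 0.0384]
tool_rot: [180.0, -0.0, 75.8]
contact_force: [0.4, 0.8, 0.1]
opening: 0.405
finger_force: 0.0
```

```bash
python3 -c "
from h import *
s=get_state();print(s['tool_pos'],s['contact_force'],s['opening']*85,s['finger_force'])"
```

```text
[ 0.54039257 -0.18049067  0.03840134] [0.42722973 0.81718022 0.0676265 ] 34.4619893757529 0.0
```

Request:
{"fn": "carry_out", "kwargs": {
  "dp": [
    [0,0,0],
    [0,0,0],
    [0,0,0],
    [0,0,0],
    [0,0,0]
  ],
  "twist": [
    [0,0,0],
    [0,0,0],
    [0,0,0],
    [0,0,0],
    [0,0,0]
  ],
  "hand": [0.63,0.66,0.7,0.74,0.74]
}}

```text
t: 5.6
tool_pos: [0.5404, -0.1804, 0.0384]
tool_rot: [180.0, -0.0, 75.8]
contact_force: [0.3, -0.5, 0.5]
opening: 0.259
finger_force: 0.0
```

```bash
python3 - <<'E'
from h import *
s=get_state(); print(s['tool_pos'],s['contact_force'],s['opening'],s['finger_force'])
im=get_image("wrist")[:,:,::-1]
cv2.imwrite("pics/w3.png",crop(im,162,170,240,180,3))
E
```

```text
[ 0.54035166 -0.18043356  0.03836492] [ 0.29511173 -0.46382516  0.49631579] 0.25922069801528214 0.0
```

View pics/w3.png

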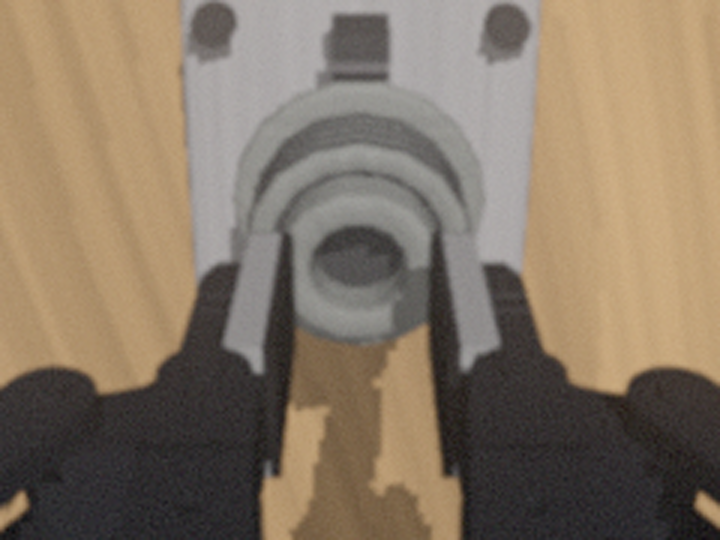

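```bash
python3 - <<'E'
from h import *
c=get_calibration("wrist"); t=get_state()['tool_pos']
ex=np.array([.969,-.246,0]);ey=np.array([.246,.969,0])
m=np.array([.5398,-.181,0])
for z in (.034,.044,.054,.064,.074):
  for w in (.011,):
    a=[(proj("wrist",t*[1,1,0]+s*ex*h+ey*w+[0,0,z],c)-[162,170])*3 for s,h in ((-1,.0125),(1,.0125),(-1,.021),(1,.021),(-1,.0245),(1,.0245))]
    print(z,np.round(a).tolist())
print((proj("wrist",m+[0,0,.064],c)-[162,170])*3,c["cam_to_world"][:3,3])
E
```

```text
0.034 [[298.0, 141.0], [422.0, 141.0], [256.0, 141.0], [464.0, 141.0], [239.0, 141.0], [481.0, 141.0]]
0.044 [[295.0, 159.0], [425.0, 160.0], [251.0, 159.0], [469.0, 160.0], [233.0, 159.0], [487.0, 160.0]]
0.054 [[292.0, 180.0], [429.0, 180.0], [246.0, 179.0], [475.0, 180.0], [227.0, 179.0], [494.0, 180.0]]
0.064 [[288.0, 202.0], [433.0, 202.0], [239.0, 201.0], [481.0, 202.0], [219.0, 201.0], [501.0, 202.0]]
0.074 [[284.0, 227.0], [437.0, 227.0], [232.0, 226.0], [488.0, 227.0], [211.0, 226.0], [509.0, 227.0]]
[357.92291998 261.85315894] [ 0.55990129 -0.1028582   0.2180089 ]
```

```bash
python3 - <<'E'
from h import *
im=get_image("scene")[:,:,::-1]
cv2.imwrite("pics/s2.png",crop(im,150,120,100,125,4.8))
t=get_state()['tool_pos']
for z in (.038,.075,.064,.010): print(z,(proj("scene",[t[0],t[1],z])-[150,120])*4.8)
E
```

```text
0.038 [232.09117179 469.00134783]
0.075 [224.86053719 411.31168004]
0.064 [227.03542264 428.66401855]
0.01 [237.40622501 511.40753641]
```

View pics/s2.png

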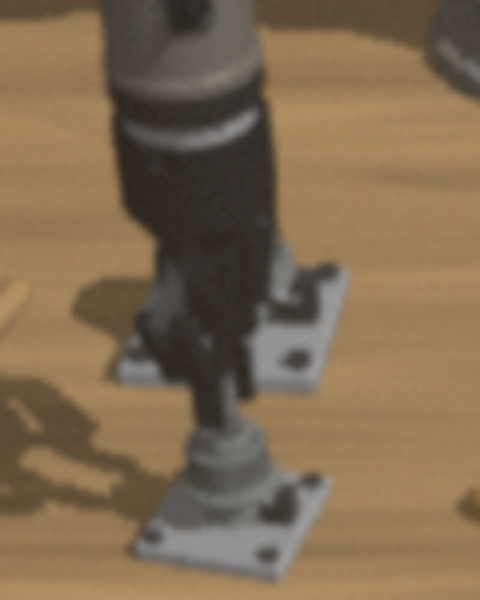

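The fingertips look about 10 mm above the mouth (tips at row ~425, mouth at row ~430), although the TCP reads 38 mm. I'll calibrate the tip height by touching the rim lightly.

Request:
{"fn": "carry_out", "kwargs": {
  "dp": [
    [0,0,-2],
    [0,0,-2],
    [0,0,0]
  ],
  "twist": [
    [0,0,0],
    [0,0,0],
    [0,0,0]
  ],
  "hand": [0.74,0.74,0.74]
}}

```text
t: 6.0
tool_pos: [0.54, -0.1803, 0.0339]
tool_rot: [-180.0, 0.0, 75.8]
contact_force: [0.6, 0.2, -0.1]
opening: 0.258
finger_force: 0.0
```

Request:
{"fn": "carry_out", "kwargs": {
  "dp": [
    [0,0,-2],
    [0,0,0]
  ],
  "twist": [
    [0,0,0],
    [0,0,0]
  ],
  "hand": [0.74,0.74]
}}

```text
t: 6.2
tool_pos: [0.5401, -0.1804, 0.032]
tool_rot: [-180.0, 0.0, 75.8]
contact_force: [-0.7, -0.9, 0.3]
opening: 0.262
finger_force: 0.0
```

Request:
{"fn": "carry_out", "kwargs": {
  "dp": [
    [0,0,-2],
    [0,0,0]
  ],
  "twist": [
    [0,0,0],
    [0,0,0]
  ],
  "hand": [0.74,0.74]
}}

```text
t: 6.4
tool_pos: [0.5402, -0.1804, 0.0301]
tool_rot: [-180.0, 0.0, 75.8]
contact_force: [0.4, -0.1, 0.0]
opening: 0.262
finger_force: 0.0
```

Request:
{"fn": "carry_out", "kwargs": {
  "dp": [
    [0,0,-1],
    [0,0,0]
  ],
  "twist": [
    [0,0,0],
    [0,0,0]
  ],
  "hand": [0.74,0.74]
}}

```text
t: 6.6
tool_pos: [0.5403, -0.1804, 0.0292]
tool_rot: [-180.0, -0.0, 75.8]
contact_force: [-0.4, -0.2, 0.7]
opening: 0.259
finger_force: 0.0
```

Request:
{"fn": "carry_out", "kwargs": {
  "dp": [
    [0,0,-1],
    [0,0,0]
  ],
  "twist": [
    [0,0,0],
    [0,0,0]
  ],
  "hand": [0.74,0.74]
}}

```text
t: 6.8
tool_pos: [0.5403, -0.1805, 0.0283]
tool_rot: [-180.0, 0.0, 75.8]
contact_force: [0.0, -1.2, 0.9]
opening: 0.258
finger_force: 0.0
```

Request:
{"fn": "carry_out", "kwargs": {
  "dp": [
    [0,0,-1],
    [0,0,0]
  ],
  "twist": [
    [0,0,0],
    [0,0,0]
  ],
  "hand": [0.74,0.74]
}}

```text
t: 7.0
tool_pos: [0.5405, -0.1806, 0.0281]
tool_rot: [180.0, -0.0, 75.8]
contact_force: [-1.1, 1.1, 5.4]
opening: 0.256
finger_force: 2.8
```

Request:
{"fn": "carry_out", "kwargs": {
  "dp": [
    [0,0,-1],
    [0,0,0]
  ],
  "twist": [
    [0,0,0],
    [0,0,0]
  ],
  "hand": [0.74,0.74]
}}

```text
t: 7.2
tool_pos: [0.5408, -0.1807, 0.028]
tool_rot: [180.0, -0.1, 75.8]
contact_force: [-2.2, 0.5, 12.5]
opening: 0.262
finger_force: 5.9
```

Request:
{"fn": "carry_out", "kwargs": {
  "dp": [
    [0,0,-1],
    [0,0,0]
  ],
  "twist": [
    [0,0,0],
    [0,0,0]
  ],
  "hand": [0.74,0.74]
}}

```text
t: 7.4
tool_pos: [0.5411, -0.1808, 0.028]
tool_rot: [179.9, -0.1, 75.8]
contact_force: [-4.9, 2.9, 17.9]
opening: 0.259
finger_force: 9.1
```

```bash
python3 - <<'E'
from h import *
s=get_state(); print(s['tool_pos'],s['contact_force'],s['joint_positions'])
im=get_image("wrist")[:,:,::-1]
cv2.imwrite("pics/w4.png",crop(im,162,170,240,180,3))
E
```

```text
[ 0.54109432 -0.180781    0.02798574] [-4.85206287  2.9060122  17.92406347] [-13.87477586  30.09399984  36.62382686 109.04500133 -23.69616073
  48.46157846  20.85307597]
```

View pics/w4.png

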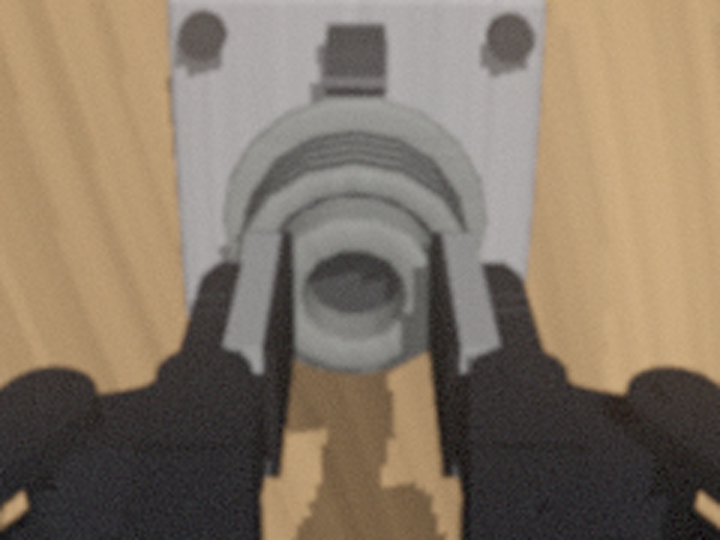

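Rim contact came at TCP z = 28 mm, so the true tips are about 36 mm above the reported TCP at this opening. I'll back off, open to about 34 mm so the fingers straddle the column, and push evenly on the sleeve's top ring.

Request:
{"fn": "carry_out", "kwargs": {
  "dp": [
    [-0.5,0,4],
    [0,0,4],
    [0,0,0],
    [0,0,0],
    [0,0,0]
  ],
  "twist": [
    [0,0,0],
    [0,0,0],
    [0,0,0],
    [0,0,0],
    [0,0,0]
  ],
  "hand": [0.74,0.7,0.605,0.605,0.605]
}}

```text
t: 7.95
tool_pos: [0.5396, -0.1803, 0.033]
tool_rot: [-180.0, 0.0, 75.8]
contact_force: [0.3, 0.0, 0.2]
opening: 0.394
finger_force: 0.0
```

Request:
{"fn": "carry_out", "kwargs": {
  "dp": [
    [0,0,-2],
    [0,0,-2],
    [0,0,-2],
    [0,0,-1],
    [0,0,0]
  ],
  "twist": [
    [0,0,0],
    [0,0,0],
    [0,0,0],
    [0,0,0],
    [0,0,0]
  ],
  "hand": [0.605,0.605,0.605,0.605,0.605]
}}

```text
t: 8.45
tool_pos: [0.5396, -0.1804, 0.0261]
tool_rot: [-180.0, 0.0, 75.8]
contact_force: [-0.1, 0.4, -1.3]
opening: 0.397
finger_force: 0.0
```

Request:
{"fn": "carry_out", "kwargs": {
  "dp": [
    [0,0,-1],
    [0,0,-1],
    [0,0,0]
  ],
  "twist": [
    [0,0,0],
    [0,0,0],
    [0,0,0]
  ],
  "hand": [0.605,0.605,0.605]
}}

```text
t: 8.75
tool_pos: [0.5397, -0.1804, 0.0242]
tool_rot: [-180.0, -0.0, 75.8]
contact_force: [-0.3, 0.2, 0.4]
opening: 0.395
finger_force: 0.0
```

Request:
{"fn": "carry_out", "kwargs": {
  "dp": [
    [0,0,-1],
    [0,0,-1],
    [0,0,0]
  ],
  "twist": [
    [0,0,0],
    [0,0,0],
    [0,0,0]
  ],
  "hand": [0.605,0.605,0.605]
}}

```text
t: 9.05
tool_pos: [0.5397, -0.1804, 0.0222]
tool_rot: [-180.0, -0.0, 75.8]
contact_force: [-0.0, 0.1, -0.0]
opening: 0.393
finger_force: 0.0
```

Request:
{"fn": "carry_out", "kwargs": {
  "dp": [
    [0,0,-1],
    [0,0,-1],
    [0,0,0]
  ],
  "twist": [
    [0,0,0],
    [0,0,0],
    [0,0,0]
  ],
  "hand": [0.605,0.605,0.605]
}}

```text
t: 9.35
tool_pos: [0.5397, -0.1804, 0.0202]
tool_rot: [-180.0, 0.0, 75.8]
contact_force: [-0.3, -0.5, -0.1]
opening: 0.392
finger_force: 0.0
```

Request:
{"fn": "carry_out", "kwargs": {
  "dp": [
    [0,0,-1],
    [0,0,-1],
    [0,0,0]
  ],
  "twist": [
    [0,0,0],
    [0,0,0],
    [0,0,0]
  ],
  "hand": [0.605,0.605,0.605]
}}

```text
t: 9.65
tool_pos: [0.5398, -0.1805, 0.0185]
tool_rot: [180.0, -0.0, 75.8]
contact_force: [-0.5, -0.0, 2.7]
opening: 0.395
finger_force: 1.5
```

Request:
{"fn": "carry_out", "kwargs": {
  "dp": [
    [0,0,-1],
    [0,0,-1],
    [0,0,0]
  ],
  "twist": [
    [0,0,0],
    [0,0,0],
    [0,0,0]
  ],
  "hand": [0.605,0.605,0.605]
}}

```text
t: 9.95
tool_pos: [0.5399, -0.1805, 0.0169]
tool_rot: [180.0, -0.0, 75.8]
contact_force: [-1.8, 1.2, 7.9]
opening: 0.393
finger_force: 3.7
```

Request:
{"fn": "carry_out", "kwargs": {
  "dp": [
    [0,0,-1],
    [0,0,-1],
    [0,0,0]
  ],
  "twist": [
    [0,0,0],
    [0,0,0],
    [0,0,0]
  ],
  "hand": [0.605,0.605,0.605]
}}

```text
t: 10.25
tool_pos: [0.5399, -0.1806, 0.0153]
tool_rot: [180.0, -0.0, 75.8]
contact_force: [-3.0, 2.6, 10.5]
opening: 0.393
finger_force: 5.1
```

Request:
{"fn": "carry_out", "kwargs": {
  "dp": [
    [0,0,-1.5],
    [0,0,-1.5],
    [0,0,-1.5],
    [0,0,0]
  ],
  "twist": [
    [0,0,0],
    [0,0,0],
    [0,0,0],
    [0,0,0]
  ],
  "hand": [0.605,0.605,0.605,0.605]
}}

```text
t: 10.65
tool_pos: [0.5401, -0.1807, 0.0104]
tool_rot: [180.0, -0.0, 75.8]
contact_force: [-1.8, 0.2, 6.8]
opening: 0.393
finger_force: 3.4
```

Request:
{"fn": "carry_out", "kwargs": {
  "dp": [
    [0,0,-1.5],
    [0,0,-1.5],
    [0,0,0]
  ],
  "twist": [
    [0,0,0],
    [0,0,0],
    [0,0,0]
  ],
  "hand": [0.605,0.605,0.605]
}}

```text
t: 10.95
tool_pos: [0.5401, -0.1807, 0.0076]
tool_rot: [180.0, -0.0, 75.8]
contact_force: [-2.0, 0.1, 9.6]
opening: 0.394
finger_force: 4.3
```

Request:
{"fn": "carry_out", "kwargs": {
  "dp": [
    [0,0,-1.5],
    [0,0,-1.5],
    [0,0,0]
  ],
  "twist": [
    [0,0,0],
    [0,0,0],
    [0,0,0]
  ],
  "hand": [0.605,0.605,0.605]
}}

```text
t: 11.25
tool_pos: [0.5401, -0.1806, 0.0046]
tool_rot: [180.0, -0.0, 75.8]
contact_force: [-1.8, 0.8, 8.0]
opening: 0.394
finger_force: 4.8
```

Request:
{"fn": "carry_out", "kwargs": {
  "dp": [
    [0,0,-1.2],
    [0,0,-1],
    [0,0,0]
  ],
  "twist": [
    [0,0,0],
    [0,0,0],
    [0,0,0]
  ],
  "hand": [0.605,0.605,0.605]
}}

```text
t: 11.55
tool_pos: [0.5402, -0.1807, 0.0025]
tool_rot: [180.0, -0.0, 75.8]
contact_force: [-2.8, 1.0, 9.8]
opening: 0.398
finger_force: 5.2
```

Request:
{"fn": "carry_out", "kwargs": {
  "dp": [
    [0,0,1],
    [0,0,1],
    [0,0,1],
    [0,0,1],
    [0,0,0]
  ],
  "twist": [
    [0,0,0],
    [0,0,0],
    [0,0,0],
    [0,0,0],
    [0,0,0]
  ],
  "hand": [0.605,0.605,0.605,0.605,0.605]
}}

```text
t: 12.05
tool_pos: [0.5401, -0.1806, 0.0063]
tool_rot: [180.0, -0.0, 75.8]
contact_force: [-1.2, -0.2, 6.5]
opening: 0.391
finger_force: 4.5
```

Request:
{"fn": "carry_out", "kwargs": {
  "dp": [
    [0,0,1],
    [0,0,0]
  ],
  "twist": [
    [0,0,0],
    [0,0,0]
  ],
  "hand": [0.605,0.605]
}}

```text
t: 12.25
tool_pos: [0.5402, -0.1806, 0.0071]
tool_rot: [180.0, -0.0, 75.8]
contact_force: [-1.1, -0.3, 6.6]
opening: 0.392
finger_force: 4.1
```

Request:
{"fn": "carry_out", "kwargs": {
  "dp": [
    [0,0,1],
    [0,0,0]
  ],
  "twist": [
    [0,0,0],
    [0,0,0]
  ],
  "hand": [0.605,0.605]
}}

```text
t: 12.45
tool_pos: [0.5399, -0.1806, 0.0074]
tool_rot: [180.0, 0.0, 75.8]
contact_force: [-0.2, -0.1, 1.8]
opening: 0.397
finger_force: 1.4
```

Request:
{"fn": "carry_out", "kwargs": {
  "dp": [
    [0,0,1],
    [0,0,0],
    [0,0,0]
  ],
  "twist": [
    [0,0,0],
    [0,0,0],
    [0,0,0]
  ],
  "hand": [0.605,0.605,0.605]
}}

```text
t: 12.75
tool_pos: [0.5398, -0.1805, 0.0085]
tool_rot: [180.0, 0.0, 75.8]
contact_force: [-0.4, -0.4, -0.0]
opening: 0.393
finger_force: 0.3
```

Request:
{"fn": "carry_out", "kwargs": {
  "dp": [
    [0,0,2],
    [0,0,3],
    [0,0,5],
    [0,0,10],
    [0,0,10],
    [0,0,20],
    [0,0,30],
    [0,0,30],
    [0,0,30],
    [0,0,30],
    [0,0,15],
    [0,0,0],
    [0,0,0]
  ],
  "twist": [
    [0,0,0],
    [0,0,0],
    [0,0,0],
    [0,0,0],
    [0,0,0],
    [0,0,0],
    [0,0,0],
    [0,0,0],
    [0,0,0],
    [0,0,0],
    [0,0,0],
    [0,0,0],
    [0,0,0]
  ],
  "hand": [0.605,0.605,0.605,0.605,0.605,0.605,0.605,0.605,0.605,0.605,0.605,0.605,0.605]
}}

```text
t: 14.05
tool_pos: [0.5393, -0.1801, 0.1929]
tool_rot: [-179.9, -0.0, 75.8]
contact_force: [-0.8, -0.2, 0.1]
opening: 0.392
finger_force: 0.0
```

```bash
python3 - <<'E'
from h import *
s=get_state(); print(s['tool_pos'],s['contact_force'])
c=get_calibration("wrist"); im=get_image("wrist")[:,:,::-1]; cv2.imwrite("pics/w5.png",im)
old=np.load("w1.npy",allow_pickle=True).item(); o=cv2.imread("pics/w1.png")
m=np.array([.5398,-.1806,0])
ey=np.array([.246,.969,0])
# brightness profile along own +y through the axis, indexed by y offset at z=.03 plane
for nm,i,cc in (("before",o,old),("after",im,c)):
    g=cv2.cvtColor(i,cv2.COLOR_BGR2GRAY).astype(np.float32)
    print(nm,[int(cv2.getRectSubPix(g,(3,1),tuple(map(float,proj("wrist",m+ey*d+[0,0,.03],cc)))).mean()) for d in np.arange(0,.045,.0015)])
E
```

```text
[ 0.53928107 -0.18008126  0.19291361] [-0.79572914 -0.15623107  0.0995888 ]
before [116, 140, 151, 154, 146, 125, 112, 131, 150, 151, 128, 107, 125, 146, 156, 151, 122, 105, 107, 96, 90, 92, 89, 110, 151, 173, 179, 179, 165, 157]
after [129, 151, 157, 160, 151, 141, 139, 123, 122, 144, 158, 147, 118, 107, 108, 98, 89, 106, 110, 98, 97, 93, 91, 120, 165, 180, 184, 181, 169, 162]
```

The brightness profile changed: the sleeve and flange are now well below where they were, so the catch is holding. Now to the flat stake.

Request:
{"fn": "carry_out", "kwargs": {
  "dp": [
    [1.4,20,0],
    [1.4,30,0],
    [1.4,32,0],
    [1.4,32,0],
    [1.4,32,0],
    [1.4,32,0],
    [1.4,32,0],
    [1.4,32,0],
    [1.4,32,0],
    [1.4,32,0],
    [1.4,32,0],
    [1.4,32,0],
    [1.2,30,0],
    [0,25,0],
    [0,0,0],
    [0,0,0]
  ],
  "twist": [
    [0,0,-0.0206],
    [0,0,-0.0206],
    [0,0,-0.0206],
    [0,0,-0.0206],
    [0,0,-0.0206],
    [0,0,-0.0206],
    [0,0,-0.0206],
    [0,0,-0.0206],
    [0,0,-0.0206],
    [0,0,-0.0206],
    [0,0,-0.0206],
    [0,0,-0.0206],
    [0,0,-0.0206],
    [0,0,-0.0206],
    [0,0,0],
    [0,0,0]
  ],
  "hand": [0.605,0.605,0.605,0.605,0.605,0.605,0.605,0.605,0.605,0.605,0.605,0.605,0.5,0.5,0.5,0.5]
}}

```text
t: 15.7
tool_pos: [0.5568, 0.2442, 0.1918]
tool_rot: [-180.0, 0.2, 59.3]
contact_force: [0.6, 0.0, -0.4]
opening: 0.498
finger_force: 0.0
```

```bash
python3 - <<'E'
from h import *
s=get_state(); print(s['tool_pos'],s['tool_rot'])
c=get_calibration("wrist"); im=get_image("wrist")[:,:,::-1]; np.save("w6.npy",c,allow_pickle=True); cv2.imwrite("pics/w6.png",im)
p=proj("wrist",[.558,.245,.07],c); print(p)
u,v=(p-[60,45]).astype(int); print(u,v)
cv2.imwrite("pics/w6c.png",crop(im,u,v,120,90,6))
E
```

```text
[0.55677693 0.24419629 0.19175905] [-179.95121391    0.20831305   59.34649379]
[283.43274738 182.82652119]
223 137
```

View pics/w6c.png

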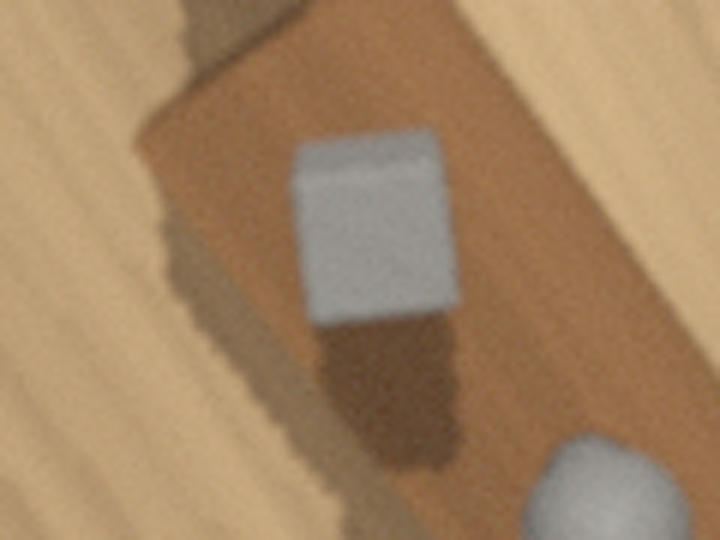

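The flat stake's top face has crop corners (294,183), (440,170), (458,304) and (312,325). The dome head is at lower right, clear of it.

```bash
python3 - <<'E'
from h import *
c=np.load("w6.npy",allow_pickle=True).item()
w=[atz("wrist",(x+.5)/6-.5+223,(y+.5)/6-.5+137,.075,c) for x,y in [(294,183),(440,170),(458,304),(312,325)]]
print(np.mean(w,0))
for a,b in ((0,1),(3,2),(3,0),(2,1)): d=w[b]-w[a]; print(np.linalg.norm(d[:2]),np.degrees(np.arctan2(d[1],d[0])))
print("top est",atz("top",210.4,208,.075))
E
```

```text
[0.56270519 0.24964855 0.075     ]
0.022695553943785786 -25.31099265622616
0.023287914708074564 -22.003267629423622
0.02307828049999349 66.03394335091892
0.021755828031848327 67.57464276233242
top est [0.56115961 0.24706315 0.075     ]
```

Request:
{"fn": "carry_out", "kwargs": {
  "dp": [
    [3,2.5,-10],
    [2.9,2.9,-20],
    [0,0,-30],
    [0,0,-30],
    [0,0,-30],
    [0,0,-25],
    [0,0,-15],
    [0,0,-10],
    [0,0,-5],
    [0,0,-5],
    [0,0,0],
    [0,0,0]
  ],
  "twist": [
    [0,0,0.065],
    [0,0,0.066],
    [0,0,0],
    [0,0,0],
    [0,0,0],
    [0,0,0],
    [0,0,0],
    [0,0,0],
    [0,0,0],
    [0,0,0],
    [0,0,0],
    [0,0,0]
  ],
  "hand": [0.5,0.5,0.5,0.5,0.5,0.5,0.5,0.5,0.5,0.5,0.5,0.5]
}}

```text
t: 16.95
tool_pos: [0.5643, 0.2502, 0.0144]
tool_rot: [179.9, -0.1, 66.8]
contact_force: [-0.4, -0.1, -0.2]
opening: 0.502
finger_force: 0.0
```

Request:
{"fn": "carry_out", "kwargs": {
  "dp": [
    [0,0,0],
    [0,0,0],
    [0,0,0],
    [0,0,0],
    [0,0,0],
    [0,0,0]
  ],
  "twist": [
    [0,0,0],
    [0,0,0],
    [0,0,0],
    [0,0,0],
    [0,0,0],
    [0,0,0]
  ],
  "hand": [0.55,0.6,0.65,0.7,0.75,0.8],
  "grip_force": 50
}}

```text
t: 17.55
tool_pos: [0.5641, 0.25, 0.0139]
tool_rot: [180.0, -0.0, 66.8]
contact_force: [-0.5, 0.8, 0.5]
opening: 0.271
finger_force: 50.0
```

```bash
python3 - <<'E'
from h import *
s=get_state(); print(s['tool_pos'],s['tool_rot'],s['contact_force'],s['opening']*85,s['finger_force'])
E
```

```text
[0.56407425 0.25004386 0.01392055] [ 1.79965238e+02 -2.88378085e-02  6.67757995e+01] [-0.51975794  0.76276751  0.46824537] 23.058491098927416 49.964770674705505
```

Gripped: 23 mm opening at 50 N. Lifting, then carrying it over the socket.

Request:
{"fn": "carry_out", "kwargs": {
  "dp": [
    [0,0,5],
    [0,0,10],
    [0,0,20],
    [0,0,30],
    [0,0,30],
    [0,0,20],
    [0,0,0]
  ],
  "twist": [
    [0,0,0],
    [0,0,0],
    [0,0,0],
    [0,0,0],
    [0,0,0],
    [0,0,0],
    [0,0,0]
  ],
  "hand": [0.8,0.8,0.8,0.8,0.8,0.8,0.8]
}}

```text
t: 18.25
tool_pos: [0.566, 0.2504, 0.1323]
tool_rot: [179.8, -0.3, 66.8]
contact_force: [-0.1, 0.1, -2.1]
opening: 0.268
finger_force: 49.8
```

Request:
{"fn": "carry_out", "kwargs": {
  "dp": [
    [-1,-15,0],
    [-2,-25,0],
    [-2,-30,0],
    [-2,-30,0],
    [-2,-30,0],
    [-2,-30,0],
    [-2,-30,0],
    [-2,-30,0],
    [-2,-30,0],
    [-2,-30,0],
    [-2,-30,0],
    [-1,-30,0],
    [-1,-30,0],
    [-1,-30,0],
    [0,-20,0],
    [0,-10,0],
    [0,0,0],
    [0,0,0]
  ],
  "twist": [
    [0,0,0],
    [0,0,0],
    [0,0,0],
    [0,0,0],
    [0,0,0],
    [0,0,0],
    [0,0,0],
    [0,0,0],
    [0,0,0],
    [0,0,0],
    [0,0,0],
    [0,0,0],
    [0,0,0],
    [0,0,0],
    [0,0,0],
    [0,0,0],
    [0,0,0],
    [0,0,0]
  ],
  "hand": [0.8,0.8,0.8,0.8,0.8,0.8,0.8,0.8,0.8,0.8,0.8,0.8,0.8,0.8,0.8,0.8,0.8,0.8]
}}

```text
t: 20.05
tool_pos: [0.5391, -0.1789, 0.1278]
tool_rot: [-179.9, -0.0, 66.8]
contact_force: [-0.2, 0.7, -1.3]
opening: 0.266
finger_force: 49.7
```

Request:
{"fn": "carry_out", "kwargs": {
  "dp": [
    [0,0,-10],
    [0,0,-10],
    [0,0,-5],
    [0,0,0],
    [0,0,0]
  ],
  "twist": [
    [0,0,0],
    [0,0,0],
    [0,0,0],
    [0,0,0],
    [0,0,0]
  ],
  "hand": [0.8,0.8,0.8,0.8,0.8]
}}

```text
t: 20.55
tool_pos: [0.5397, -0.1799, 0.1034]
tool_rot: [-180.0, 0.0, 66.8]
contact_force: [-0.4, -0.1, -2.1]
opening: 0.274
finger_force: 49.7
```

```bash
python3 - <<'E'
from h import *
s=get_state(); print(s['tool_pos'],s['tool_rot'],s['contact_force'],s['opening']*85,s['finger_force'])
c=get_calibration("wrist"); im=get_image("wrist")[:,:,::-1]; np.save("w7.npy",c,allow_pickle=True); cv2.imwrite("pics/w7.png",im)
p=proj("wrist",[.54,-.181,.07],c); u,v=(p-[50,45]).astype(int); print(u,v,p)
cv2.imwrite("pics/w7c.png",crop(im,u,v,100,75,8))
E
```

```text
[ 0.53970993 -0.17990548  0.10343195] [-1.79989295e+02  1.34419091e-02  6.67941267e+01] [-0.41696987 -0.10487245 -2.10802781] 23.270856854115284 49.740291237831116
233 173 [283.47938753 218.29910953]
```

View pics/w7c.png

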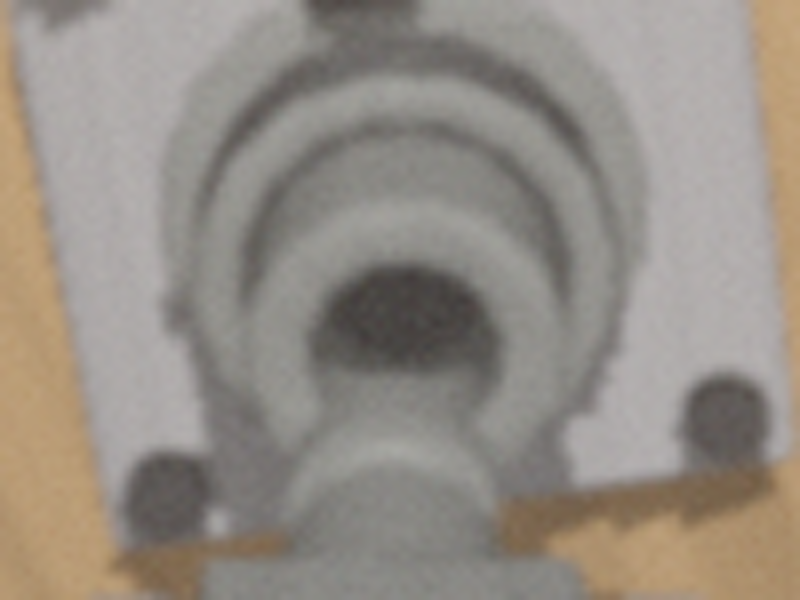

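The sleeve is held back, with its ring well below the mouth. The bore centre is at crop column 404.5 and the spigot at about 395. The bore's upper edge is at row 262 and the nose silhouette's end at about row 372.

```bash
python3 - <<'E'
from h import *
c=np.load("w7.npy",allow_pickle=True).item()
print(c["cam_to_world"][:3,0])
t=np.array([.5397,-.1799,.1034]); tx=np.array([.394,.919,0]);ty=np.array([.919,-.394,0])
C=lambda p:(proj("wrist",p,c)-[233,173]+.5)*8-.5
A=np.linspace(0,6.283,90)
def ring(o,r,z): 
    q=np.array([C([o[0]+r*np.cos(a),o[1]+r*np.sin(a),z]) for a in A]); return q.min(0).round(),q.max(0).round()
for m in ([.5399,-.1809],[.5404,-.1809]): print(m,"bore",ring(m,.0086,.064),"rim",ring(m,.015,.064))
def sph(o,z):
    q=[]
    for th in np.linspace(0,np.pi/2,25):
        for a in A: q.append(C([o[0]+.008*np.sin(th)*np.cos(a),o[1]+.008*np.sin(th)*np.sin(a),z+.008-.008*np.cos(th)]))
    q=np.array(q); return q.min(0).round(),q.max(0).round()
for d in (-.002,-.001,0,.001): print(d,"nose",sph((t+tx*d)[:2],.0895),"grooveshoulder13",ring((t+tx*d)[:2],.008,.0895+.013),"22",ring((t+tx*d)[:2],.008,.0895+.022),"neck45",ring((t+tx*d)[:2],.008,.0895+.044))
E
```

```text
[ 9.19742373e-01 -3.92521635e-01 -8.56284014e-04]
[0.5399, -0.1809] bore (array([310., 251.]), array([501., 430.])) rim (array([239., 182.]), array([573., 495.]))
[0.5404, -0.1809] bore (array([315., 249.]), array([507., 428.])) rim (array([244., 179.]), array([578., 493.]))
-0.002 nose (array([297., 402.]), array([502., 597.])) grooveshoulder13 (array([294., 434.]), array([504., 625.])) 22 (array([290., 481.]), array([509., 679.])) neck45 (array([277., 617.]), array([522., 831.]))
-0.001 nose (array([296., 390.]), array([502., 585.])) grooveshoulder13 (array([294., 422.]), array([505., 613.])) 22 (array([290., 469.]), array([509., 667.])) neck45 (array([277., 603.]), array([522., 818.]))
0 nose (array([296., 378.]), array([502., 574.])) grooveshoulder13 (array([294., 409.]), array([505., 602.])) 22 (array([289., 456.]), array([510., 655.])) neck45 (array([276., 589.]), array([523., 805.]))
0.001 nose (array([296., 366.]), array([503., 562.])) grooveshoulder13 (array([294., 397.]), array([505., 590.])) 22 (array([289., 443.]), array([510., 643.])) neck45 (array([276., 575.]), array([523., 793.]))
```

```bash
python3 - <<'E'
from h import *
im=cv2.GaussianBlur(cv2.cvtColor(cv2.imread("pics/w7.png"),cv2.COLOR_BGR2GRAY),(0,0),.6)
print("cols",list(range(266,302)))
for v in range(204,246): print(v,(v-173)*8+3,' '.join(f"{x:3d}" for x in im[v,266:302]))
E
```

```text
cols [266, 267, 268, 269, 270, 271, 272, 273, 274, 275, 276, 277, 278, 279, 280, 281, 282, 283, 284, 285, 286, 287, 288, 289, 290, 291, 292, 293, 294, 295, 296, 297, 298, 299, 300, 301]
204 251 114 124 134 141 147 150 152 151 150 148 147 144 141 138 137 140 136 137 136 136 138 140 141 140 142 143 146 149 153 154 153 148 141 131 120 106
205 259 119 132 142 147 148 148 149 149 147 146 141 137 133 126 123 123 121 119 118 120 124 128 131 134 137 139 142 145 148 152 154 153 149 140 127 111
206 267 123 137 147 149 148 146 145 145 143 141 133 124 115 105  98  96  94  92  91  95 101 109 114 122 129 131 138 141 145 148 151 153 152 148 136 120
207 275 129 142 147 150 148 145 143 140 136 130 119 108  95  83  78  77  76  73  71  76  81  85  90 101 112 122 134 139 142 145 147 151 152 151 142 127
208 283 136 145 148 150 148 144 142 135 124 113 100  88  79  72  70  70  70  69  67  69  71  73  75  83  92 108 125 135 139 143 146 149 151 152 147 133
209 291 139 146 149 148 148 145 139 126 110  95  83  73  70  72  70  69  70  71  68  69  70  70  69  73  78  90 106 123 134 141 144 146 149 150 148 139
21
[... 4769 characters left out ...]
 134 132 133 133 131 132 131 131 131 131 129 127 125 121 117 112 111 108 109 108 109 114 127
242 555 115 115 115 117 122 124 127 129 132 131 133 133 136 135 131 131 130 132 130 128 128 129 129 128 128 127 124 120 116 115 115 115 116 116 121 130
243 563 125 125 126 127 131 133 135 134 133 134 135 136 138 137 134 133 132 132 131 131 131 131 131 131 132 131 130 129 128 126 124 126 127 128 130 133
244 571 131 131 133 135 136 137 136 136 136 136 136 138 137 136 136 136 135 135 134 134 135 134 134 135 136 136 133 134 135 133 130 132 132 133 135 134
245 579 130 133 134 135 136 137 136 136 137 136 136 138 138 138 138 138 136 136 136 134 134 135 134 136 137 137 136 136 135 134 132 133 134 135 134 134
```

Relative to the stake, the mouth is about 0.5 mm back along tool x and 1.1 mm along tool y. That makes the correction (+0.8, -0.9) mm; then I descend with force checks.

Request:
{"fn": "carry_out", "kwargs": {
  "dp": [
    [0.8,-0.9,-5],
    [0,0,-8],
    [0,0,-6],
    [0,0,-2],
    [0,0,0],
    [0,0,0]
  ],
  "twist": [
    [0,0,0],
    [0,0,0],
    [0,0,0],
    [0,0,0],
    [0,0,0],
    [0,0,0]
  ],
  "hand": [0.8,0.8,0.8,0.8,0.8,0.8]
}}

```text
t: 21.2
tool_pos: [0.5406, -0.1811, 0.0827]
tool_rot: [180.0, 0.0, 66.8]
contact_force: [0.3, -0.0, -1.6]
opening: 0.27
finger_force: 49.7
```

Request:
{"fn": "carry_out", "kwargs": {
  "dp": [
    [0,0,-2],
    [0,0,-2],
    [0,0,-2],
    [0,0,0]
  ],
  "twist": [
    [0,0,0],
    [0,0,0],
    [0,0,0],
    [0,0,0]
  ],
  "hand": [0.8,0.8,0.8,0.8]
}}

```text
t: 21.6
tool_pos: [0.5403, -0.1808, 0.0763]
tool_rot: [-180.0, 0.0, 66.8]
contact_force: [-0.3, -0.3, -2.9]
opening: 0.266
finger_force: 49.7
```

Request:
{"fn": "carry_out", "kwargs": {
  "dp": [
    [0,0,-2],
    [0,0,0]
  ],
  "twist": [
    [0,0,0],
    [0,0,0]
  ],
  "hand": [0.8,0.8]
}}

```text
t: 21.8
tool_pos: [0.5403, -0.1809, 0.0744]
tool_rot: [-180.0, 0.0, 66.8]
contact_force: [0.6, 0.3, -1.5]
opening: 0.271
finger_force: 49.7
```

Request:
{"fn": "carry_out", "kwargs": {
  "dp": [
    [0,0,-2],
    [0,0,0]
  ],
  "twist": [
    [0,0,0],
    [0,0,0]
  ],
  "hand": [0.8,0.8]
}}

```text
t: 22.0
tool_pos: [0.5403, -0.1809, 0.0724]
tool_rot: [-180.0, 0.0, 66.8]
contact_force: [-0.1, -0.5, -1.9]
opening: 0.268
finger_force: 49.7
```

Request:
{"fn": "carry_out", "kwargs": {
  "dp": [
    [0,0,-1.5],
    [0,0,0]
  ],
  "twist": [
    [0,0,0],
    [0,0,0]
  ],
  "hand": [0.8,0.8]
}}

```text
t: 22.2
tool_pos: [0.5404, -0.1812, 0.071]
tool_rot: [-180.0, 0.0, 66.8]
contact_force: [-0.6, -0.7, -2.0]
opening: 0.275
finger_force: 49.7
```

Request:
{"fn": "carry_out", "kwargs": {
  "dp": [
    [0,0,-1.5],
    [0,0,0]
  ],
  "twist": [
    [0,0,0],
    [0,0,0]
  ],
  "hand": [0.8,0.8]
}}

```text
t: 22.4
tool_pos: [0.5403, -0.1812, 0.0695]
tool_rot: [-180.0, 0.0, 66.8]
contact_force: [-0.3, -0.9, -1.8]
opening: 0.272
finger_force: 49.7
```

Request:
{"fn": "carry_out", "kwargs": {
  "dp": [
    [0,0,-1.5],
    [0,0,0]
  ],
  "twist": [
    [0,0,0],
    [0,0,0]
  ],
  "hand": [0.8,0.8]
}}

```text
t: 22.6
tool_pos: [0.5403, -0.1812, 0.068]
tool_rot: [180.0, 0.0, 66.8]
contact_force: [0.1, -1.4, -1.9]
opening: 0.27
finger_force: 49.7
```

Request:
{"fn": "carry_out", "kwargs": {
  "dp": [
    [0,0,-1.5],
    [0,0,0]
  ],
  "twist": [
    [0,0,0],
    [0,0,0]
  ],
  "hand": [0.8,0.8]
}}

```text
t: 22.8
tool_pos: [0.5404, -0.1812, 0.0665]
tool_rot: [180.0, 0.0, 66.8]
contact_force: [-0.6, -0.4, -1.8]
opening: 0.272
finger_force: 49.7
```

Request:
{"fn": "carry_out", "kwargs": {
  "dp": [
    [0,0,-1.5],
    [0,0,0]
  ],
  "twist": [
    [0,0,0],
    [0,0,0]
  ],
  "hand": [0.8,0.8]
}}

```text
t: 23.0
tool_pos: [0.5403, -0.1812, 0.065]
tool_rot: [-180.0, 0.0, 66.8]
contact_force: [0.3, -2.0, -2.5]
opening: 0.272
finger_force: 49.8
```

Request:
{"fn": "carry_out", "kwargs": {
  "dp": [
    [0,-0.3,-1],
    [0,0,-1.5],
    [0,0,-1.5],
    [0,0,0]
  ],
  "twist": [
    [0,0,0],
    [0,0,0],
    [0,0,0],
    [0,0,0]
  ],
  "hand": [0.8,0.8,0.8,0.8]
}}

```text
t: 23.4
tool_pos: [0.5404, -0.1813, 0.0609]
tool_rot: [-180.0, 0.0, 66.8]
contact_force: [0.3, -1.2, -2.2]
opening: 0.269
finger_force: 49.8
```

Request:
{"fn": "carry_out", "kwargs": {
  "dp": [
    [0,0,-1.5],
    [0,0,-1.5],
    [0,0,0]
  ],
  "twist": [
    [0,0,0],
    [0,0,0],
    [0,0,0]
  ],
  "hand": [0.8,0.8,0.8]
}}

```text
t: 23.7
tool_pos: [0.5404, -0.1812, 0.0579]
tool_rot: [-180.0, 0.0, 66.8]
contact_force: [0.2, -2.1, -2.4]
opening: 0.272
finger_force: 49.7
```

Request:
{"fn": "carry_out", "kwargs": {
  "dp": [
    [0,0,-1.5],
    [0,0,-1.5],
    [0,0,0]
  ],
  "twist": [
    [0,0,0],
    [0,0,0],
    [0,0,0]
  ],
  "hand": [0.8,0.8,0.8]
}}

```text
t: 24.0
tool_pos: [0.5404, -0.1813, 0.0549]
tool_rot: [-180.0, 0.0, 66.8]
contact_force: [-0.8, -1.3, -2.1]
opening: 0.27
finger_force: 49.7
```

Request:
{"fn": "carry_out", "kwargs": {
  "dp": [
    [0,0,-1.5],
    [0,0,0]
  ],
  "twist": [
    [0,0,0],
    [0,0,0]
  ],
  "hand": [0.8,0.8]
}}

```text
t: 24.2
tool_pos: [0.5405, -0.1813, 0.0535]
tool_rot: [-180.0, 0.0, 66.8]
contact_force: [0.3, -2.2, -2.5]
opening: 0.268
finger_force: 49.7
```

Request:
{"fn": "carry_out", "kwargs": {
  "dp": [
    [0,0,-1],
    [0,0,-1],
    [0,0,0]
  ],
  "twist": [
    [0,0,0],
    [0,0,0],
    [0,0,0]
  ],
  "hand": [0.8,0.8,0.8]
}}

```text
t: 24.5
tool_pos: [0.5405, -0.1813, 0.0515]
tool_rot: [180.0, 0.0, 66.8]
contact_force: [-0.2, -2.1, -1.3]
opening: 0.273
finger_force: 49.7
```

Request:
{"fn": "carry_out", "kwargs": {
  "dp": [
    [0,0,-1],
    [0,0,-1],
    [0,0,0]
  ],
  "twist": [
    [0,0,0],
    [0,0,0],
    [0,0,0]
  ],
  "hand": [0.8,0.8,0.8]
}}

```text
t: 24.8
tool_pos: [0.5404, -0.1813, 0.0495]
tool_rot: [180.0, 0.0, 66.8]
contact_force: [-0.0, -1.5, -2.5]
opening: 0.273
finger_force: 49.7
```

Request:
{"fn": "carry_out", "kwargs": {
  "dp": [
    [0,0,-1],
    [0,0,-1],
    [0,0,0]
  ],
  "twist": [
    [0,0,0],
    [0,0,0],
    [0,0,0]
  ],
  "hand": [0.8,0.8,0.8]
}}

```text
t: 25.1
tool_pos: [0.5404, -0.1813, 0.0475]
tool_rot: [-180.0, 0.0, 66.8]
contact_force: [-1.0, -2.1, -1.9]
opening: 0.272
finger_force: 49.7
```

Request:
{"fn": "carry_out", "kwargs": {
  "dp": [
    [0,0,-1],
    [0,0,0]
  ],
  "twist": [
    [0,0,0],
    [0,0,0]
  ],
  "hand": [0.8,0.8]
}}

```text
t: 25.3
tool_pos: [0.5405, -0.1813, 0.0465]
tool_rot: [180.0, 0.0, 66.8]
contact_force: [-0.2, -1.8, -3.7]
opening: 0.27
finger_force: 49.7
```

Depth is about 31.4 mm with no trip yet, so I continue in 1 mm steps.

Request:
{"fn": "carry_out", "kwargs": {
  "dp": [
    [0,0,-1],
    [0,0,0]
  ],
  "twist": [
    [0,0,0],
    [0,0,0]
  ],
  "hand": [0.8,0.8]
}}

```text
t: 25.5
tool_pos: [0.5406, -0.1814, 0.0457]
tool_rot: [180.0, 0.0, 66.8]
contact_force: [-0.6, -2.5, -0.9]
opening: 0.274
finger_force: 49.9
```

Request:
{"fn": "carry_out", "kwargs": {
  "dp": [
    [0,0,-1],
    [0,0,0]
  ],
  "twist": [
    [0,0,0],
    [0,0,0]
  ],
  "hand": [0.8,0.8]
}}

```text
t: 25.7
tool_pos: [0.5408, -0.1819, 0.0449]
tool_rot: [179.9, 0.0, 66.8]
contact_force: [-0.9, -2.3, -0.4]
opening: 0.272
finger_force: 50.1
```

Request:
{"fn": "carry_out", "kwargs": {
  "dp": [
    [0,0,-1],
    [0,0,0]
  ],
  "twist": [
    [0,0,0],
    [0,0,0]
  ],
  "hand": [0.8,0.8]
}}

```text
t: 25.9
tool_pos: [0.5404, -0.1823, 0.0439]
tool_rot: [180.0, 0.1, 66.7]
contact_force: [-2.2, -3.2, 1.9]
opening: 0.271
finger_force: 50.3
```

Request:
{"fn": "carry_out", "kwargs": {
  "dp": [
    [0,0,-1],
    [0,0,0]
  ],
  "twist": [
    [0,0,0],
    [0,0,0]
  ],
  "hand": [0.8,0.8]
}}

```text
t: 26.1
tool_pos: [0.5403, -0.1824, 0.0429]
tool_rot: [180.0, 0.1, 66.7]
contact_force: [-1.7, -5.1, 2.5]
opening: 0.271
finger_force: 50.5
```

Request:
{"fn": "carry_out", "kwargs": {
  "dp": [
    [0,0,-1],
    [0,0,0]
  ],
  "twist": [
    [0,0,0],
    [0,0,0]
  ],
  "hand": [0.8,0.8]
}}

```text
t: 26.3
tool_pos: [0.5403, -0.1824, 0.0418]
tool_rot: [180.0, 0.1, 66.7]
contact_force: [-2.9, -5.2, 0.9]
opening: 0.27
finger_force: 50.3
```

Request:
{"fn": "carry_out", "kwargs": {
  "dp": [
    [0,0,-1],
    [0,0,0]
  ],
  "twist": [
    [0,0,0],
    [0,0,0]
  ],
  "hand": [0.8,0.8]
}}

```text
t: 26.5
tool_pos: [0.5406, -0.1821, 0.0407]
tool_rot: [179.9, 0.0, 66.7]
contact_force: [-0.7, -5.0, 0.6]
opening: 0.271
finger_force: 50.3
```

Request:
{"fn": "carry_out", "kwargs": {
  "dp": [
    [0,0,-1],
    [0,0,0]
  ],
  "twist": [
    [0,0,0],
    [0,0,0]
  ],
  "hand": [0.8,0.8]
}}

```text
t: 26.7
tool_pos: [0.5407, -0.1821, 0.0405]
tool_rot: [180.0, 0.0, 66.8]
contact_force: [-2.3, -3.9, 6.4]
opening: 0.269
finger_force: 51.1
```

Request:
{"fn": "carry_out", "kwargs": {
  "dp": [
    [0,0,-1],
    [0,0,0],
    [0,0,0]
  ],
  "twist": [
    [0,0,0],
    [0,0,0],
    [0,0,0]
  ],
  "hand": [0.8,0.8,0.8]
}}

```text
t: 27.0
tool_pos: [0.5408, -0.1822, 0.0403]
tool_rot: [180.0, -0.0, 66.7]
contact_force: [-4.4, -3.7, 12.2]
opening: 0.268
finger_force: 51.8
```

```bash
python3 - <<'E'
from h import *
s=get_state(); print(s['tool_pos'],s['contact_force'])
m=np.array([.5398,-.1809,0])
A=np.radians(75.8); 
im=get_image("wrist")[:,:,::-1]; cv2.imwrite("pics/w8.png",im)
g=cv2.cvtColor(im,cv2.COLOR_BGR2GRAY).astype(np.float32)
g7=cv2.cvtColor(cv2.imread("pics/w7.png"),cv2.COLOR_BGR2GRAY).astype(np.float32)
c7=np.load("w7.npy",allow_pickle=True).item(); c=get_calibration("wrist")
for nm,i,cc in (("back(w7)",g7,c7),("now",g,c)):
  for a in (55,75.8):
    e=np.array([np.cos(np.radians(a)),np.sin(np.radians(a)),0])
    print(nm,a,[int(cv2.getRectSubPix(i,(3,1),tuple(map(float,proj("wrist",m+e*d+[0,0,.03],cc)))).mean()) for d in np.arange(0.006,.045,.0015)])
# edge rows of predicted sleeve top ring / flange for fwd and back
print("sleeve front points fwd/back:",[proj("wrist",m+.021*e+[0,0,z],c).round(1).tolist() for z in (.055,.042)],"flange",[proj("wrist",m+.026*e+[0,0,z],c).round(1).tolist() for z in (.034,.021)])
cv=(g[int(proj("wrist",m+.04*e+[0,0,.01],c)[1]):,int(round(proj("wrist",m+.021*e+[0,0,.05],c)[0]))])
print(int(proj("wrist",m+.04*e+[0,0,.01],c)[1]),cv[:75].astype(int).tolist())
E
```

```text
[ 0.54078217 -0.18217308  0.04032491] [-4.37731417 -3.73625079 12.21717735]
back(w7) 55 [134, 136, 129, 114, 135, 151, 153, 125, 105, 108, 137, 153, 158, 163, 171, 175, 173, 175, 173, 174, 174, 173, 174, 174, 176, 182]
back(w7) 75.8 [136, 135, 128, 115, 133, 152, 153, 126, 108, 107, 110, 101, 85, 105, 113, 95, 94, 93, 92, 87, 128, 175, 179, 185, 177, 159]
now 55 [138, 149, 148, 109, 110, 108, 110, 123, 146, 149, 154, 153, 166, 170, 170, 169, 170, 169, 167, 168, 169, 169, 170, 169, 169, 174]
now 75.8 [142, 153, 151, 112, 111, 110, 109, 120, 145, 149, 154, 149, 84, 68, 96, 112, 91, 88, 89, 89, 87, 86, 145, 177, 182, 158]
sleeve front points fwd/back: [[273.9, 211.2], [274.5, 203.6]] flange [[273.4, 191.6], [273.9, 185.9]]
161 [157, 166, 178, 178, 176, 170, 166, 158, 125, 91, 86, 85, 83, 84, 90, 87, 92, 92, 89, 93, 91, 88, 88, 100, 109, 116, 111, 100, 80, 69, 72, 69, 86, 119, 147, 153, 155, 154, 150, 150, 149, 146, 143, 135, 113, 108, 110, 108, 115, 105, 110, 114, 108, 116, 137, 147, 151, 149, 144, 136, 136, 123, 114, 100, 113, 126, 132, 133, 130, 133, 140, 151, 154, 153, 149]
```

The sleeve has sprung forward: its flange edge is now at row 194 with the knurled wall showing above it, and the stake is seated about 37 mm down. I unload, release and retreat.

Request:
{"fn": "carry_out", "kwargs": {
  "dp": [
    [0,0,1],
    [0,0,1],
    [0,0,0],
    [0,0,0],
    [0,0,0],
    [0,0,0],
    [0,0,0],
    [0,0,0]
  ],
  "twist": [
    [0,0,0],
    [0,0,0],
    [0,0,0],
    [0,0,0],
    [0,0,0],
    [0,0,0],
    [0,0,0],
    [0,0,0]
  ],
  "hand": [0.8,0.8,0.7,0.65,0.6,0.55,0.5,0.5]
}}

```text
t: 27.85
tool_pos: [0.5406, -0.181, 0.0406]
tool_rot: [-180.0, -0.0, 66.8]
contact_force: [-0.3, -1.1, -0.5]
opening: 0.5
finger_force: 0.0
```

Request:
{"fn": "carry_out", "kwargs": {
  "dp": [
    [0,0,5],
    [0,0,10],
    [0,0,20],
    [0,0,30],
    [0,0,30],
    [0,0,30],
    [0,0,0],
    [0,0,0],
    [0,0,0]
  ],
  "twist": [
    [0,0,0],
    [0,0,0],
    [0,0,0],
    [0,0,0],
    [0,0,0],
    [0,0,0],
    [0,0,0],
    [0,0,0],
    [0,0,0]
  ],
  "hand": [0.5,0.5,0.5,0.5,0.5,0.5,0.5,0.5,0.5]
}}

```text
t: 28.75
tool_pos: [0.5398, -0.1808, 0.165]
tool_rot: [-179.9, -0.0, 66.8]
contact_force: [-0.0, 0.4, 0.4]
opening: 0.5
finger_force: 0.0
```

```bash
python3 - <<'E'
from h import *
s=get_state(); print(s['t'],s['tool_pos'],s['contact_force'],s['opening'])
c=get_calibration("wrist"); im=get_image("wrist")[:,:,::-1]; cv2.imwrite("pics/w9.png",im)
g=cv2.cvtColor(im,cv2.COLOR_BGR2GRAY).astype(np.float32)
m=np.array([.5398,-.1809,0]); e=np.array([.246,.969,0])
P=lambda d,z:proj("wrist",m+d*e+[0,0,z],c)
print("pred sleeve top fwd/back",P(.021,.057),P(.021,.044),"flange",P(.026,.031),P(.026,.018),"head top front",P(.012,.1016),"back",P(-.012,.1016))
u=P(.021,.05)[0]; v0=int(P(.04,.01)[1])
print(v0,[int(cv2.getRectSubPix(g,(3,1),(float(u),float(v))).mean()) for v in range(v0,v0+70)])
E
```

```text
28.75 [ 0.53982068 -0.18083501  0.16497337] [-0.00292607  0.3760683   0.40849753] 0.49980543232058583
pred sleeve top fwd/back [279.01127424 166.44853902] [279.1658188  163.66268784] flange [278.50795871 156.1423888 ] [278.6709305  153.96182127] head top front [280.18936613 189.28555203] back [284.88027268 217.89005285]
139 [165, 173, 183, 179, 173, 158, 132, 100, 91, 94, 95, 93, 93, 99, 107, 111, 103, 83, 96, 133, 156, 161, 158, 155, 149, 131, 114, 107, 123, 144, 156, 155, 146, 136, 120, 116, 133, 144, 156, 160, 155, 146, 139, 137, 136, 136, 137, 141, 151, 158, 156, 152, 153, 151, 149, 152, 152, 152, 152, 152, 151, 151, 151, 151, 151, 149, 150, 150, 151, 153]
```

```bash
python3 -c "from cell import *; print(finish_job())"
```

```text
the job is handed in; nothing more can be done
None
```

I handed the job in at about 29 s of the 72 s. By my force and camera readings, the flat stake is seated about 37 mm down in the smaller socket, the sleeve has sprung forward, and the arm is clear; the hand-in returned no verdict.

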